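# Put the glucose meter away through the upper half of a split-door cabinet

### The arm

A 6-joint arm with a two-finger parallel gripper is mounted at the origin on a cart in front of the work surface, level with it; the furniture and walls round the work are solid. World frame = base frame: x ahead of the robot, y to its left, z up, the work surface at z = 0. Lengths are in m, angles in rad, forces in N, time in s.
With the tool pointing down it reaches from about 0.35 to 0.775 m from the base axis. Payload 5.5 kg.
Tool frame: the origin (TCP) lies midway between the tips of the shut fingers; the grasp point (between the pads) lies grip_point_offset behind it (grip_point_offset is the distance from the TCP to the grasp point, in m); z points along the fingers, y is the direction in which the jaws open and shut (so a half turn about z gives the same grasp; the last joint's range is limited). The gripper opens to 85 mm and grips with 20 to 120 N. Pads are 22 mm wide; open, the fingers measure 114 mm over their backs; the gripper's body (76 mm by 85 mm) begins 54 mm behind the grasp point. The pads swing forward as they close: fully open they stand 13 mm farther back than shut.
Start: joints at [-1.416, 0.313, 0.046, 1.304, 0, 1.431], TCP at [0.167, -0.55, 0.231] pointing down, gripper open.
Joint ranges: [-2.76, 2.76], [-0.86, 1.69], [-1.03, 1.26], [-2.2, 2.34], [-1.47, 1.5], [-3.14, 3.14]. Speed limits (rad/s): [2.57, 2.57, 3.14, 3.14, 3.14, 3.14].

### API

Orientations are given as a unit quaternion [w, x, y, z].
In Python, from workcell import * gives the robot as it stands.
- The arm moves only by the tool send_rows, never from a script. Its argument "series" is one flat list of numbers, 7 for each row, row after row: the shift along the tool's x, y, z in cm, then the turn, a rotation vector about the tool's x, y, z in degrees, then the opening, from 0 (shut) to 1 (fully open). A call has 1 to 10 rows; each row is the pose to reach, as a shift and turn from the pose commanded when the call began, along the tool's axes at that moment; what a row does not reach only later rows make up. A row lasts 1/12 s, in which the tool goes at most 41.7 mm and 7.16 degrees, less where a joint would pass 70% of its speed; a pose out of reach is approached as far as the arm can. A call with a gripper value outside its range is refused whole. The fingers move at their own pace and stop on an object; "newtons" is the grip in N (left out, the last holds). Time passes only in rows, so rows that repeat a pose let the fingers close. It gives the time, the measured TCP pose, the force and the opening at its end, in the units of the state.
- get_state(): the state, without advancing time (a new reading comes with each control period).
- read_camera(name): name is "side" or "top"; returns the picture (400x640x3 uint8, blue, green, red); there is no depth.
- camera_info(name): a dict with "K" (3x3 intrinsics, pixels), "D" ([k1, k2, p1, p2, k3] as OpenCV has them; the pictures are not rectified), "xyz" and "attitude" of the camera in the world. Camera axes: x right, y down, z forward; pixel columns grow to the right and rows downward; lengths in m; the calibration is good to about 2 mm. A picture is of the moment at which its call begins. camera_info takes no time and is no camera call.
- hand_in(): hands the job in, once; it reports no verdict.
Trained networks look in the newest picture that a camera, given by its name, has taken for a name from the list of things; names that differ only in an ending like _2 or _b are one class to them, and where a whole thing is asked for, a point or a joint stands for the part that bears it (a point fixed in the world has none). Each returns a list of dicts, best first, with "p" (0 to 1); they miss things now and then, are a little off and sometimes report something else, mostly with a low value. They report only what shows in the picture. A call takes as long as a camera call. They do not tell look-alikes from the thing itself.
- silhouettes(camera, label): "pixels" (400x640 bool, what is visible of it) and "box" ([left, top, width, height] in pixels, round what is visible of it).
The state is a dict: "clock": time; "joint_pos": joint angles; "qvel": joint speeds; "tau": joint torques, N m; "tcp_pos": TCP position; "orientation": TCP orientation; "wrist_force": force on the tool from outside, world axes, zero at the start; "ft_torque": the same for the moment, N m; "finger_gap": finger opening in m.
Only numpy, scipy, OpenCV 4.12 (cv2) and the standard library are available. Lean on these libraries where they do the work, as an engineer would, in place of code of your own. Each camera call takes 0.05 s, during which the arm holds its last target. There are 200 camera calls.

### The job

Put the blood glucose meter away in the small white and grey split-door cabinet: draw back the bolt of the upper half door, swing that upper half wide open, pull the tray behind it all the way out, lay the meter gently and flat inside the tray, and push the tray fully home. Leave the upper half standing wide open, keep the bottom half shut and bolted throughout, and do not disturb the strip vial or the lancing pen.

Things in the scene. Friction and masses are not known exactly. Their poses are not given: they have to be found in the camera images.
- upper_bolt (a joint): bolt of the upper half door, m: 0 = shot (its end sits 15 mm deep in the keeper on the right jamb), up to 0.035 = fully drawn; beyond 0.02 the upper half is free. It slides along the half door towards the hinge (cabinet's +y when shut) against about 2 N of friction and stays where it is left
- upper_knob (a point): grip point on the upper bolt's upright round dark steel knob, 16 mm diameter: 28 mm above the upper half door's top edge, 22 mm below the knob's top. The knob stands 16 mm in front of the half door's mid-plane, 135 mm from the hinge line (100 mm once drawn). Turns with the half door; shut, its x points into the cabinet, y left seen from the robot, z up
- upper_leaf (a joint): angle of the upper half door, rad: 0 = shut, up to 2.4. Hinged upright on the cabinet's left edge; the free (right) edge swings towards the robot and then to the left (clockwise seen from above). Stays where it is left; light friction (0.04 N m)
- upper_leaf_hinge (a point): point on the upper half door's vertical hinge line, half-way up the half door, in its mid-plane. The half door is a plain grey panel 176 mm wide, 82 mm tall, 14 mm thick, lower edge 118 mm and top edge 200 mm above the table; the point turns with it
- lower_leaf (a joint): angle of the lower half door (176 mm wide, 100 mm tall, 14 to 114 mm above the table), rad: 0 = shut; bolted, and must stay so
- lower_bolt (a joint): bolt of the lower half door, m: 0 = shot, grows when drawn towards the hinge; leave it shot
- lower_knob (a point): middle of the lower bolt's short knob, which sticks out 22 mm towards the robot, 78 mm above the table; not to be moved
- tray (a joint): how far the tray is pulled out, m: 0 = home, up to 0.125 = fully out. It slides straight out towards the front of the cabinet (its -x), over the lower half door, against about 1.5 N of friction, and stays where it is left; the shut upper half blocks it
- tray_tab (a point): on the tray's upright pull tab, 14 mm below its top; the tab is 12 mm thick (x), 34 mm wide (y), top 197 mm above the table, in the middle of the tray's front wall (side walls end at 160 mm). The cabinet's roof (top 205 mm up) begins 49 mm behind the tab, so it is free from above once the half door is open. Axes: x into the cabinet, y left, z up
- tray_floor (a point): centre of the tray's floor, on its upper face (147 mm above the table), moves with the tray; inside it is 120 mm wide (y) and 124 mm long (x) at the tab, walls 13 mm above the floor. Fully out, this point is 40 mm in front of the cabinet's front plane. Axes: x into the cabinet, y left, z up
- meter_center (a point): centre of the blood glucose meter, a dark blue rounded handheld with a small screen and two buttons, 92 x 52 x 18 mm, lying flat on the table: x along its 92 mm length, y across its 52 mm width, z up; this point is 9 mm above its underside
- strip_vial: white test strip vial with a blue lid, 31 x 29 x 48 mm, upright on the table, origin under its centre; a bystander not to be disturbed
- lancet_pen: blue lancing pen, 16 x 97 x 16 mm, lying along its y axis, origin at its underside; a bystander not to be disturbed
Mind the look-alikes: they are no part of the job. Several things look just like the part that bears meter_center: the one meant starts farthest from the robot's base.

How it is judged:
On the way, in this order (a step that is already met when the one before it is completed fails the run):
1. the upper bolt is drawn clear of its keeper (value of joint upper_bolt above 0.02 m), for 0.1 s.
2. the upper half door is swung wide open (value of joint upper_leaf above 1.4 rad), for 0.2 s.
3. the tray is pulled out (value of joint tray above 0.09 m), for 0.2 s.
4. the meter lies in the pulled-out tray, let go (value of joint tray above 0.06 m and horizontal distance between meter_center and tray_floor below 0.04 m and z of meter_center in the frame of tray_floor between 0 and 0.018 m and contact force between the fingers and meter below 0.05 N), for 0.2 s.
At the end, for the whole second after the job is handed in: The tray is home (within 8 mm) with the meter lying flat (within 11 degrees) on its floor, centre within 40 mm of the floor's centre; the upper half door stands open by more than 80 degrees; the lower half door is shut and its bolt shot (within 6 mm) (value of joint tray below 0.008 m and value of joint upper_leaf above 1.4 rad and horizontal distance between meter_center and tray_floor below 0.04 m and z of meter_center in the frame of tray_floor between 0 and 0.018 m and angle between meter_center's own z axis and vertical below 0.2 rad and value of joint lower_leaf below 0.04 rad and value of joint lower_bolt below 0.006 m); the robot touches nothing.
It fails at once if the lower half door is opened or its bolt drawn (value of joint lower_leaf above 0.06 rad or value of joint lower_bolt above 0.01 m).
It fails at once if the strip vial or the lancing pen is moved more than 20 mm or the vial is tipped over (distance of any of strip_vial, lancet_pen from where it was at the start of the episode above 0.02 m or angle between strip_vial's own z axis and vertical above 0.5 rad).
It fails at once if the meter is dropped or thrown (moving fast while not held) (linear speed of meter above 0.7 m/s and contact force between the fingers and meter below 0.05 N).
It also fails if it takes over 72 s, if anything falls off the work surface, if the arm or the gripper's body presses on something with over 40 N, if the wrist force passes 120 N, or if a joint passes its speed limit or range.

## Working session

There is one attempt and no reset: what is moved stays moved. The work goes in short steps, Python scripts to look and compute and a tool call to move; the robot and the scene stay as the last step left them, time stands still between calls to the robot, and variables do not carry over. Pictures are saved under pics/ and viewed, about 8 in all and at most 12, crops included, and the job is handed in when it is done.

Besides the shell and the picture viewer there is one more tool, called as name(argument=value, ...), one argument or row to a line, values as JSON. send_rows: Moves the arm, as the interface text tells. Its arguments: {"type":"object","properties":{"series":{"type":"array"},"newtons":{"type":"number"}},"required":["series"]}

```bash
ls; mkdir -p pics
python3 - <<'E'
from workcell import *
import cv2,numpy as np
s=get_state(); print(s)
for c in ("side","top"):
    print(c,camera_info(c))
    cv2.imwrite(f"pics/{c}0.png",read_camera(c))
E
```

```text
pics
{'clock': 0.0, 'joint_pos': array([-1.41560127e+00,  3.13987054e-01,  4.49690429e-02,  1.30361887e+00,
        9.19281469e-06,  1.43119105e+00]), 'qvel': array([-0.00063739, -0.00102346, -0.00012949,  0.00153455,  0.00098404,
        0.00023542]), 'tau': array([-3.07777032e-05, -4.80628145e+01,  2.98531741e+01,  1.94467854e-02,
       -2.32015336e-04, -1.05095333e-05]), 'tcp_pos': array([ 0.16697436, -0.54967496,  0.23041242]), 'orientation': array([-9.20286677e-04,  9.89155832e-01,  1.46866921e-01, -2.57713247e-06]), 'wrist_force': array([0.11949732, 0.18472171, 0.12298775]), 'ft_torque': array([ 0.0133013 , -0.0120955 , -0.01159842]), 'finger_gap': 0.08562296725101248}
side {'K': array([[510.55671354,   0.        , 316.42940061],
       [  0.        , 510.55671354, 201.54147204],
       [  0.        ,   0.        ,   1.        ]]), 'D': array([-0.15616642,  0.        ,  0.        ,  0.        ,  0.        ]), 'xyz': array([-0.14541123,  1.17335902,  0.60688998]), 'attitude': array([ 0.17544767, -0.23854421,  0.78876375, -0.53867107])}
top {'K': array([[481.53221801,   0.        , 319.9918465 ],
       [  0.        , 481.53221801, 205.89951211],
       [  0.        ,   0.        ,   1.        ]]), 'D': array([-0.09264334,  0.        ,  0.        ,  0.        ,  0.        ]), 'xyz': array([0.30610443, 0.19734006, 1.57110021]), 'attitude': array([ 0.05984051, -0.69966129,  0.70960912, -0.05786268])}
```

View pics/top0.png

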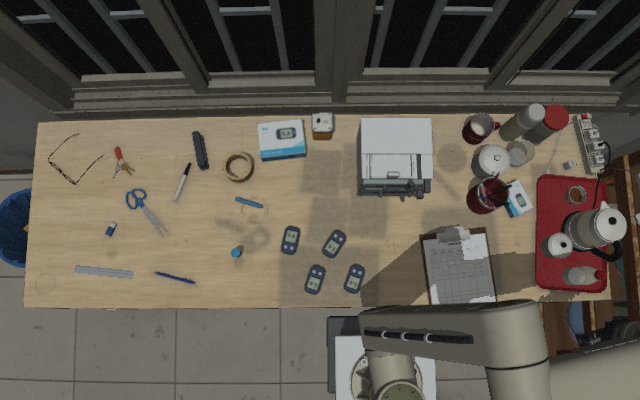

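View pics/side0.png

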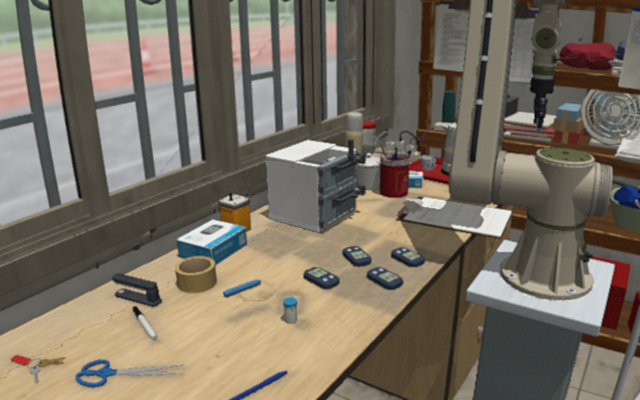

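```bash
cat > h.py <<'E'
from workcell import *
import cv2,numpy as np
from scipy.spatial.transform import Rotation as R
def rot(q): return R.from_quat([q[1],q[2],q[3],q[0]])
def ray(c,uv):
    i=camera_info(c); p=cv2.undistortPoints(np.array(uv,float).reshape(-1,1,2),i["K"],i["D"]).reshape(-1,2)
    d=rot(i["attitude"]).apply(np.c_[p,np.ones(len(p))]); return np.array(i["xyz"]),d
def onz(c,uv,z):
    o,d=ray(c,uv); return o+d*((z-o[2])/d[:,2])[:,None]
def proj(c,P):
    i=camera_info(c); r=rot(i["attitude"]).inv(); P=np.atleast_2d(P).astype(float)
    Q=r.apply(P-i["xyz"]); return cv2.projectPoints(Q,np.zeros(3),np.zeros(3),i["K"],i["D"])[0].reshape(-1,2)
def tri(uvs,uvt):
    o1,d1=ray("side",uvs);o2,d2=ray("top",uvt);d1=d1[0]/np.linalg.norm(d1[0]);d2=d2[0]/np.linalg.norm(d2[0])
    A=np.eye(3)-np.outer(d1,d1);B=np.eye(3)-np.outer(d2,d2); p=np.linalg.solve(A+B,A@o1+B@o2); return p
E
python3 - <<'E'
from h import *
for c in("top","side"):
  for l in ("meter_center","upper_knob","upper_leaf_hinge","lower_knob","tray_tab","strip_vial","lancet_pen"):
    for d in silhouettes(c,l):
      m=d["pixels"]; ys,xs=np.nonzero(m)
      print(c,l,round(d["p"],2),d["box"],len(xs),(xs.mean().round(1),ys.mean().round(1)) if len(xs) else None)
E
```

```text
top meter_center 0.9 [302.8, 267.5, 22.7, 27.9] 432 (np.float64(314.6), np.float64(279.3))
top meter_center 0.85 [318.1, 228.7, 29.0, 27.2] 440 (np.float64(333.5), np.float64(243.2))
top meter_center 0.82 [280.1, 224.8, 21.2, 31.0] 435 (np.float64(290.4), np.float64(239.3))
top meter_center 0.57 [345.3, 261.7, 17.1, 32.5] 472 (np.float64(353.7), np.float64(278.7))
top upper_knob 0.65 [386.2, 181.8, 36.8, 7.3] 157 (np.float64(404.5), np.float64(186.6))
top upper_leaf_hinge 0.85 [357.9, 174.8, 67.0, 15.1] 704 (np.float64(391.0), np.float64(184.3))
top lower_knob 0.55 [379.4, 193.2, 37.7, 7.0] 103 (np.float64(399.4), np.float64(194.4))
top tray_tab 0.77 [370.2, 155.5, 44.1, 22.9] 1007 (np.float64(391.5), np.float64(166.4))
top strip_vial 0.48 [232.0, 247.3, 9.1, 12.1] 66 (np.float64(235.9), np.float64(252.6))
top strip_vial 0.29 [385.5, 178.5, 38.7, 10.8] 167 (np.float64(405.2), np.float64(186.5))
top lancet_pen 0.65 [369.4, 154.4, 46.0, 22.5] 1057 (np.float64(391.3), np.float64(166.5))
top lancet_pen 0.6 [238.8, 196.1, 25.0, 13.8] 116 (np.float64(247.8), np.float64(201.5))
side meter_c
[... 308 characters left out ...]
9, 22.8] 422 (np.float64(356.7), np.float64(255.9))
side upper_knob 0.61 [341.5, 139.1, 21.8, 29.0] 160 (np.float64(349.9), np.float64(154.2))
side upper_leaf_hinge 0.61 [322.9, 178.9, 39.6, 52.0] 1256 (np.float64(337.8), np.float64(203.2))
side upper_leaf_hinge 0.6 [317.0, 141.2, 44.7, 56.7] 1210 (np.float64(338.2), np.float64(170.4))
side lower_knob 0.56 [339.8, 189.2, 20.5, 13.9] 75 (np.float64(350.7), np.float64(195.5))
side strip_vial 0.68 [286.4, 295.3, 9.0, 32.1] 340 (np.float64(289.9), np.float64(309.7))
side lancet_pen 0.66 [220.8, 279.4, 35.1, 16.2] 211 (np.float64(240.5), np.float64(287.6))
side lancet_pen 0.48 [318.2, 138.3, 42.2, 56.6] 1239 (np.float64(338.3), np.float64(170.2))
```

The top picture shows four look-alike meters, at about (290,239), (333,243), (315,279) and (354,279) px. The cabinet is at (360–432,118–200), the vial at (237,252) and the pen at (248,202). Next I compare distances from the base and crop closer.

Run:
```python
from h import *
for uv in [(314.6,279.3),(333.5,243.2),(290.4,239.3),(353.7,278.7)]:
    p=onz("top",[uv],.014)[0]; print("top",uv,p.round(3),np.hypot(*p[:2]).round(3))
for uv in [(384.3,278.1),(321.6,277.9),(407.4,257.1),(356.7,255.9)]:
    p=onz("side",[uv],.012)[0]; print("side",uv,p.round(3),np.hypot(*p[:2]).round(3))
print("vial",onz("side",[(290,325)],0.0),"pen",onz("top",[(247.8,201.5)],.008))
for c in("top","side"):
  for d in silhouettes(c,"meter_center"):
    m=d["pixels"]; c0,_,_=cv2.findContours(m.astype(np.uint8),0,1); k=max(c0,key=len).reshape(-1,2).astype(float)
    w=onz(c,k,.012 if c=="side" else .018)[:,:2]; r=cv2.minAreaRect((w*1000).astype(np.float32)); print(c,d["p"],r)
t=read_camera("top");s=read_camera("side")
a=cv2.resize(t[100:260,270:450],None,fx=2.2,fy=2.2,interpolation=cv2.INTER_CUBIC)
b=cv2.resize(s[120:290,260:430],None,fx=2.35,fy=2.35,interpolation=cv2.INTER_CUBIC)
b=b[:400];h=max(a.shape[0],b.shape[0])
cv=np.zeros((h,a.shape[1]+b.shape[1],3),np.uint8);cv[:a.shape[0],:a.shape[1]]=a;cv[:b.shape[0],a.shape[1]:]=b
print(cv.shape,a.shape);cv2.imwrite("pics/crop1.png",cv)
```

```text
top (314.6, 279.3) [0.33  0.22  0.014] 0.397
top (333.5, 243.2) [0.445 0.158 0.014] 0.472
top (290.4, 239.3) [0.46  0.297 0.014] 0.547
top (353.7, 278.7) [0.33  0.095 0.014] 0.343
side (384.3, 278.1) [0.323 0.23  0.012] 0.397
side (321.6, 277.9) [0.448 0.307 0.012] 0.543
side (407.4, 257.1) [0.323 0.104 0.012] 0.339
side (356.7, 255.9) [0.436 0.166 0.012] 0.466
vial [[0.40559033 0.48678629 0.        ]] pen [[0.58725482 0.43832189 0.008     ]]Traceback (most recent call last):
  File "<stdin>", line 9, in <module>
ValueError: not enough values to unpack (expected 3, got 2)
```

Run:
```python
from h import *
for c in("top","side"):
  for d in silhouettes(c,"meter_center"):
    m=d["pixels"]; c0=cv2.findContours(m.astype(np.uint8),0,1)[0]; k=max(c0,key=len).reshape(-1,2).astype(float)
    w=onz(c,k,.012)[:,:2]; r=cv2.minAreaRect((w*1000).astype(np.float32)); print(c,d["p"],r)
t=read_camera("top");s=read_camera("side")
a=cv2.resize(t[100:260,270:450],None,fx=2.2,fy=2.2,interpolation=cv2.INTER_CUBIC)
b=cv2.resize(s[120:290,260:430],None,fx=2.35,fy=2.35,interpolation=cv2.INTER_CUBIC)
b=b[:400];h=max(a.shape[0],b.shape[0])
cv=np.zeros((h,a.shape[1]+b.shape[1],3),np.uint8);cv[:a.shape[0],:a.shape[1]]=a;cv[:b.shape[0],a.shape[1]:]=b
print(cv.shape,a.shape);cv2.imwrite("pics/crop1.png",cv)
```

```text
top 0.9 ((330.34075927734375, 220.4274139404297), (50.753578186035156, 92.72200012207031), 70.85183715820312)
top 0.85 ((445.2451477050781, 158.1879425048828), (55.091243743896484, 92.59375762939453), 57.971885681152344)
top 0.82 ((460.2512512207031, 297.819091796875), (53.06861877441406, 92.41799926757812), 75.5765609741211)
top 0.57 ((330.4295349121094, 94.64346313476562), (54.62736511230469, 94.97547149658203), 70.27252197265625)
side 0.73 ((325.1858215332031, 228.6455535888672), (62.95553207397461, 100.72920227050781), 71.15292358398438)
side 0.69 ((450.243408203125, 305.089599609375), (64.93550872802734, 102.6236572265625), 76.50883483886719)
side 0.63 ((325.7154846191406, 102.64859008789062), (70.74368286132812, 103.46852111816406), 69.22623443603516)
side 0.59 ((437.9377746582031, 164.8572540283203), (59.10124969482422, 113.71831512451172), 53.98066711425781)
(400, 796, 3) (352, 396, 3)
```

View pics/crop1.png

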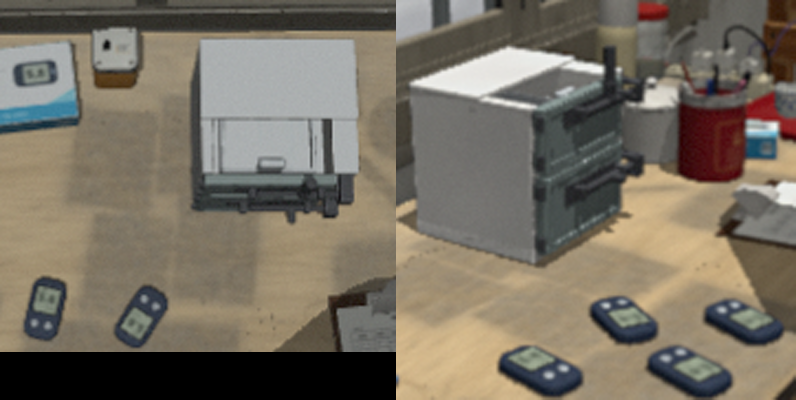

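The crop confirms the wanted meter at crop (45,308), about (290,239) px, which is farthest from the base at r≈0.547 m. The other three are at 0.47, 0.40 and 0.34 m. The cabinet's upper knob is upright, at side crop (610,65) and top crop (310,188). Next I fit the cabinet pose.

Run:
```python
from h import *
P=lambda x,y:(270+x/2.2,100+y/2.2)
S=lambda x,y:(260+(x-396)/2.35,120+y/2.35)
print("roof bl,br,fr,fl",onz("top",[P(200,40),P(355,40),P(355,120),P(201,118)],.205).round(4))
print("door top edge L/R",onz("top",[P(203,179),P(335,179)],.2).round(4))
print("knob top",tri([S(610,47)],[P(310,183)]).round(4), onz("top",[P(310,183)],.25).round(4))
t=read_camera("top");s=read_camera("side")
a=cv2.resize(t[112:207,355:440],None,fx=4.7,fy=4.7,interpolation=cv2.INTER_CUBIC)
b=cv2.resize(s[130:235,265:370],None,fx=3.75,fy=3.75,interpolation=cv2.INTER_CUBIC)
h=max(a.shape[0],b.shape[0])
cv=np.zeros((h,a.shape[1]+b.shape[1],3),np.uint8);cv[:a.shape[0],:a.shape[1]]=a;cv[:b.shape[0],a.shape[1]:]=b
print(cv.shape,a.shape);cv2.imwrite("pics/crop2.png",cv)
```

```text
roof bl,br,fr,fl [[ 0.7991  0.0741  0.205 ]
 [ 0.797  -0.1371  0.205 ]
 [ 0.6845 -0.1305  0.205 ]
 [ 0.6897  0.076   0.205 ]]
door top edge L/R [[ 0.6075  0.0754  0.2   ]
 [ 0.6052 -0.1004  0.2   ]]
knob top [ 0.5889 -0.0586  0.2458] [[ 0.5894 -0.057   0.25  ]]
(446, 794, 3) (446, 400, 3)
```

View pics/crop2.png

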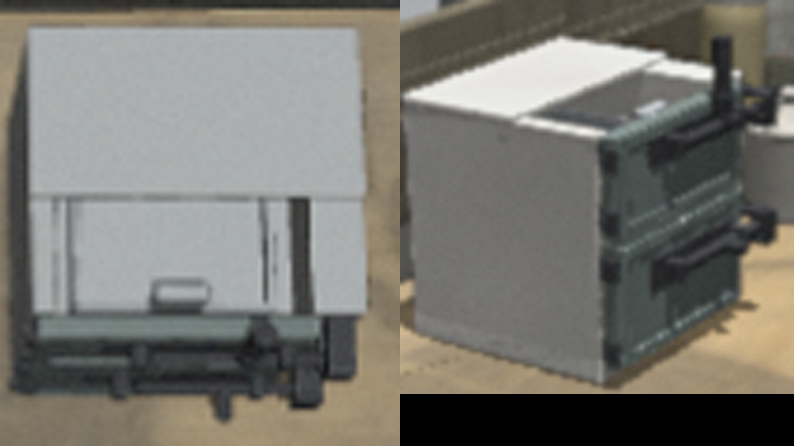

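Crop 2 shows the knob's top disc at top crop (262,333), the tray tab at (181,285), the door top edge on rows 315–340 with its hinge end at x≈38, and the roof front corners at (32,193) and (362,195). In the side crop the knob's top is at (722,38).

Run:
```python
from h import *
P=lambda x,y:(355+x/4.7,112+y/4.7)
S=lambda x,y:(265+(x-400)/3.75,130+y/3.75)
print("roof bl,br,fr,fl",onz("top",[P(29,29),P(358,29),P(362,195),P(31,193)],.205).round(4))
print("door top edge mid L/R",onz("top",[P(36,328),P(318,331)],.2).round(4))
print("tab top",onz("top",[P(181,287)],.197).round(4))
print("knob top",tri([S(722,40)],[P(262,333)]).round(4), onz("top",[P(262,333)],.25).round(4))
s=get_state()
for n,p in dict(knob=[.589,-.058,.25],knobb=[.589,-.058,.2],tab=[.63,-.01,.197]).items(): print(n,proj("top",p),proj("side",p))
```

```text
roof bl,br,fr,fl [[ 0.7991  0.0733  0.205 ]
 [ 0.7971 -0.1365  0.205 ]
 [ 0.6877 -0.1326  0.205 ]
 [ 0.6914  0.0753  0.205 ]]
door top edge mid L/R [[ 0.6062  0.0743  0.2   ]
 [ 0.602  -0.1013  0.2   ]]
tab top [[ 0.6318 -0.0174  0.197 ]]
knob top [ 0.59   -0.0588  0.2437] [[ 0.5904 -0.0566  0.25  ]]
knob [[411.25493284 183.3275456 ]] [[350.36924125 138.56641563]]
knobb [[408.13090488 186.96281203]] [[350.33645848 155.31681364]]
tab [[391.03027521 173.69449839]] [[329.52017744 158.25361737]]
```

```bash
cat >> h.py <<'E'
def plan(*targets):
    """targets: (x,y,z of TCP, yaw deg of tool x, tool down) -> rows in cm/deg from present pose"""
    s=get_state(); q=rot(s["orientation"]); p=np.array(s["tcp_pos"])
    x=q.as_matrix()[:,0]
    print("t",s["clock"],"tcp",p.round(4),"yaw",np.degrees(np.arctan2(x[1],x[0])).round(1),"gap",round(s["finger_gap"],4),"F",np.round(s["wrist_force"],1),"j",np.round(s["joint_pos"],2))
    for t in targets:
        d=q.inv().apply(np.array(t[:3])-p)*100
        r=(q.inv()*R.from_euler("z",t[3],degrees=True)*R.from_euler("x",180,degrees=True)).as_rotvec(degrees=True)
        print(t,"->",d.round(2),r.round(1))
E
python3 - <<'E'
from h import *
import workcell; print([n for n in dir(workcell) if n[0]!="_"])
print(globals().get("grip_point_offset"))
plan((.3,-.45,.38,0),(.589,-.058,.38,0),(.589,-.058,.38,180))
E
```

```text
['MotionError', 'camera_info', 'get_state', 'grip_point_offset', 'hand_in', 'read_camera', 'silhouettes']
0.0187
t 1.15 tcp [ 0.1671 -0.5503  0.2313] yaw 16.9 gap 0.0851 F [ 1.3 -0.8 -0.3] j [-1.42  0.31  0.05  1.3   0.    1.43]
(0.3, -0.45, 0.38, 0) -> [ 15.63  -5.73 -14.87] [ 0.  -0.  16.9]
(0.589, -0.058, 0.38, 0) -> [ 54.68 -34.84 -14.87] [ 0.  -0.  16.9]
(0.589, -0.058, 0.38, 180) -> [ 54.68 -34.84 -14.87] [   0.     0.  -163.1]
```

send_rows(
  series=[0,0,-4,0,0,0,0.5,0,0,-8,0,0,0,0.5,4,-1.5,-12,0,0,3,0.5,8,-3,-15,0,0,6,0.5,12,-4.5,-15,0,0,8,0.5,15.6,-5.7,-15,0,0,12,0.5,18,-8,-15,0,0,17,0.5],
)

```text
clock: 1.73
tcp_pos: [0.3111, -0.4302, 0.3818]
orientation: [0.001, 1.0, -0.003, 0.001]
wrist_force: [0.9, -0.2, -0.3]
finger_gap: 0.0429
```

Run:
```python
from h import *
plan((.589,-.058,.38,0),(.589,-.058,.38,180))
```

```text
t 1.7333 tcp [ 0.3111 -0.4302  0.3818] yaw -0.4 gap 0.0429 F [ 0.9 -0.2 -0.3] j [-1.1   0.23  0.3   1.64  0.    2.05]
(0.589, -0.058, 0.38, 0) -> [ 27.56 -37.4    0.13] [ 0.1 -0.1 -0.4]
(0.589, -0.058, 0.38, 180) -> [ 27.56 -37.4    0.13] [ -0.2  -0.2 179.6]
```

send_rows(
  series=[2.4,-3.2,0,0,0,-7,0.5,4.8,-6.4,0,0,0,-14,0.5,7.2,-9.6,0,0,0,-21,0.5,9.6,-12.8,0,0,0,-28,0.5,12,-16,0,0,0,-35,0.5,14.4,-19.2,0,0,0,-42,0.5,16.8,-22.4,0,0,0,-49,0.5,19.2,-25.6,0,0,0,-56,0.5,21.6,-28.8,0,0,0,-63,0.5,24,-32,0,0,0,-70,0.5],
)

```text
clock: 2.57
tcp_pos: [0.5506, -0.1086, 0.3811]
orientation: [0.0, 0.818, 0.575, 0.0]
wrist_force: [0.9, -0.5, 0.5]
finger_gap: 0.043
```

Run:
```python
from h import *
plan((.589,-.058,.34,179))
```

```text
t 2.5667 tcp [ 0.5506 -0.1086  0.3811] yaw 70.2 gap 0.043 F [ 0.9 -0.5  0.5] j [-0.34  0.3   0.39  1.66 -0.    1.58]
(0.589, -0.058, 0.34, 179) -> [6.06 1.9  4.11] [   0.     0.  -108.8]
```

send_rows(
  series=[0.6,0.2,0.4,0,0,-7,0.5,1.2,0.4,0.8,0,0,-14,0.5,1.8,0.6,1.2,0,0,-21,0.5,2.4,0.8,1.6,0,0,-28,0.5,3,1,2,0,0,-35,0.5,3.6,1.2,2.4,0,0,-42,0.5,4.2,1.3,2.8,0,0,-49,0.5,4.8,1.5,3.2,0,0,-56,0.5,5.4,1.7,3.6,0,0,-63,0.5,6.06,1.9,4.1,0,0,-70,0.5],
)

```text
clock: 3.4
tcp_pos: [0.5887, -0.0599, 0.3398]
orientation: [0.0, 0.34, 0.94, -0.0]
wrist_force: [-0.3, -0.9, 0.0]
finger_gap: 0.0427
```

send_rows(
  series=[0,0,0,0,0,-7,0.5,0,0,0,0,0,-14,0.5,0,0,0,0,0,-21,0.5,0,0,0,0,0,-28,0.5,0,0,0,0,0,-35,0.5,0,0,0,0,0,-39,0.5,0,0,0,0,0,-39,0.5],
)

```text
clock: 3.98
tcp_pos: [0.5885, -0.0601, 0.3398]
orientation: [-0.0, 0.009, 1.0, -0.0]
wrist_force: [0.9, -0.5, -0.2]
finger_gap: 0.0427
```

Run:
```python
from h import *
plan((.5890,-.058,.27,179),(.5890,-.058,.213,179))
t=read_camera("top");s=read_camera("side")
P=(.589,-.058,.25); print(proj("top",P),proj("side",P))
a=cv2.resize(t[130:220,355:455],None,fx=4,fy=4,interpolation=cv2.INTER_CUBIC)
b=cv2.resize(s[80:190,300:400],None,fx=4,fy=4,interpolation=cv2.INTER_CUBIC)
h=max(a.shape[0],b.shape[0])
cv=np.zeros((h,a.shape[1]+b.shape[1],3),np.uint8);cv[:a.shape[0],:a.shape[1]]=a;cv[:b.shape[0],a.shape[1]:]=b
cv2.imwrite("pics/pre.png",cv)
```

```text
t 3.9833 tcp [ 0.5885 -0.0601  0.3398] yaw 179.0 gap 0.0427 F [ 0.9 -0.5 -0.2] j [-0.24  0.35  0.36  1.58 -0.   -0.22]
(0.589, -0.058, 0.27, 179) -> [-0.05  0.21  6.98] [-0. -0. -0.]
(0.589, -0.058, 0.213, 179) -> [-0.05  0.21 12.68] [-0. -0. -0.]
[[411.25493284 183.3275456 ]] [[350.36924125 138.56641563]]
```

View pics/pre.png

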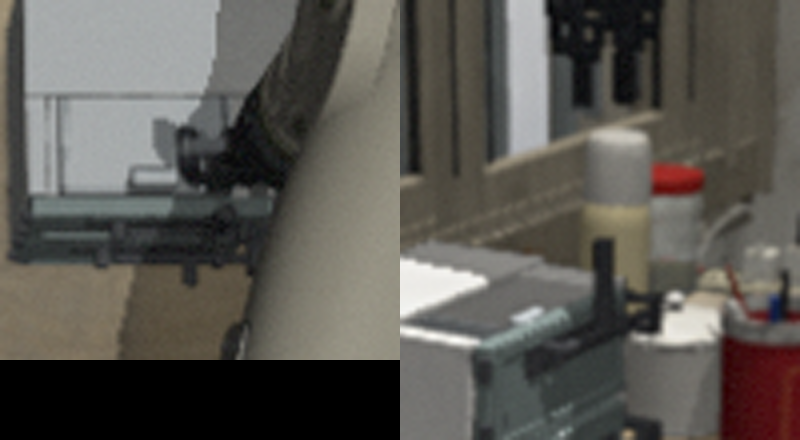

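The picture shows the fingers at side crop (583,100) and (625,100), straddling the knob at (604,245). The alignment is good, so I descend and grip.

send_rows(
  series=[0,0.2,4,0,0,0,0.5,0,0.2,7,0,0,0,0.5,0,0.2,9,0,0,0,0.5,0,0.2,11,0,0,0,0.5,0,0.2,12.6,0,0,0,0.5,0,0.2,12.6,0,0,0,0.0,0,0.2,12.6,0,0,0,0.0,0,0.2,12.6,0,0,0,0.0,0,0.2,12.6,0,0,0,0.0,0,0.2,12.6,0,0,0,0.0],
  newtons=40,
)

```text
clock: 4.92
tcp_pos: [0.5883, -0.0581, 0.2141]
orientation: [-0.0, 0.01, 1.0, -0.0]
wrist_force: [-1.3, -0.1, -4.7]
finger_gap: 0.0147
```

Run:
```python
from h import *
plan((.589,-.024,.213,179))
```

```text
t 4.9167 tcp [ 0.5883 -0.0581  0.2141] yaw 178.9 gap 0.0147 F [-1.3 -0.1 -4.7] j [-0.23  0.35  0.06  1.28 -0.   -0.21]
(0.589, -0.024, 0.213, 179) -> [-0.    3.41  0.11] [-0.  -0.  -0.1]
```

send_rows(
  series=[0,0.7,0,0,0,0,0,0,1.4,0,0,0,0,0,0,2.1,0,0,0,0,0,-0.05,2.8,0,0,0,0,0,-0.05,3.3,0,0,0,0,0,-0.05,3.3,0,0,0,0,0,-0.05,3.3,0,0,0,0,0],
)

```text
clock: 5.5
tcp_pos: [0.5888, -0.0254, 0.2141]
orientation: [-0.001, 0.01, 1.0, -0.001]
wrist_force: [-5.5, -6.0, -2.1]
finger_gap: 0.0147
```

Run:
```python
from h import *
s=get_state(); k=np.array(s["tcp_pos"][:2])
# hinge from knob: knob = H + Rz(psi-th)(-.016,-.102)
psi=np.radians(-1.1)
def rz(a): return np.array([[np.cos(a),-np.sin(a)],[np.sin(a),np.cos(a)]])
b=np.array([-.016,-.102]); H=k-rz(psi)@b; print("H",H)
T=[]
for th in (5,10,15,20,25,30,35,40,45,50,55,60):
    p=H+rz(psi-np.radians(th))@b; T.append((*p.round(4),s["tcp_pos"][2].round(4),179-th))
plan(*T)
```

```text
H [0.60672626 0.07630499]
t 5.5 tcp [ 0.5888 -0.0254  0.2141] yaw 178.9 gap 0.0147 F [-5.5 -6.  -2.1] j [-0.18  0.35  0.05  1.28 -0.   -0.16]
(np.float64(0.58), np.float64(-0.0234), np.float64(0.2141), 174) -> [0.88 0.18 0.  ] [-0.2 -0.1  4.9]
(np.float64(0.5714), np.float64(-0.0207), np.float64(0.2141), 169) -> [1.75 0.43 0.  ] [-0.2 -0.1  9.9]
(np.float64(0.5631), np.float64(-0.0173), np.float64(0.2141), 164) -> [2.58 0.76 0.  ] [-0.2 -0.1 14.9]
(np.float64(0.5551), np.float64(-0.0131), np.float64(0.2141), 159) -> [3.39 1.16 0.  ] [-0.2 -0.1 19.9]
(np.float64(0.5475), np.float64(-0.0083), np.float64(0.2141), 154) -> [4.16 1.63 0.  ] [-0.2 -0.  24.9]
(np.float64(0.5403), np.float64(-0.0028), np.float64(0.2141), 149) -> [4.89 2.16 0.  ] [-0.2 -0.  29.9]
(np.float64(0.5337), np.float64(0.0033), np.float64(0.2141), 144) -> [5.56 2.76 0.  ] [-0.2 -0.  34.9]
(np.float64(0.5276), np.float64(0.01), np.float64(0.2141), 139) -> [6.18 3.42 0.  ] [-0.2 -0.  39.9]
(np.float64(0.5221), np.float64(0.0171), np.float64(0.2141), 134) -> [ 6.75  4.12 -0.  ] [-0.2 -0.  44.9]
(np.float64(0.5173), np.float64(0.0247), np.float64(0.2141), 129) -> [ 7.24  4.87 -0.  ] [-0.2 -0.  49.9]
(np.float64(0.5131), np.float64(0.0327), np.float64(0.2141), 124) -> [ 7.68  5.66 -0.  ] [-0.2  0.  54.9]
(np.float64(0.5097), np.float64(0.041), np.float64(0.2141), 119) -> [ 8.03  6.48 -0.01] [-0.2  0.  59.9]
```

send_rows(
  series=[0.9,0.2,0,0,0,5,0,1.75,0.4,0,0,0,10,0,2.6,0.75,0,0,0,15,0,3.4,1.15,0,0,0,20,0,4.15,1.6,0,0,0,25,0,4.9,2.15,0,0,0,30,0,5.55,2.75,0,0,0,35,0,6.2,3.4,0,0,0,40,0,6.75,4.1,0,0,0,45,0,7.25,4.85,0,0,0,50,0],
)

```text
clock: 6.33
tcp_pos: [0.5185, 0.0257, 0.2141]
orientation: [0.001, 0.433, 0.901, 0.0]
wrist_force: [2.1, -0.1, -6.5]
finger_gap: 0.0147
```

Run:
```python
from h import *
s=get_state()
psi=np.radians(-1.1)
def rz(a): return np.array([[np.cos(a),-np.sin(a)],[np.sin(a),np.cos(a)]])
b=np.array([-.016,-.102]); H=np.array([.6067,.0763])
d=s["tcp_pos"][:2]-H; print("r",np.hypot(*d),np.hypot(*b),"th",np.degrees(np.arctan2(b[1],b[0])-np.arctan2(d[1],d[0])+psi)%360)
T=[]
for th in range(55,121,5):
    p=H+rz(psi-np.radians(th))@b; T.append((*p.round(4),s["tcp_pos"][2].round(4),179-th))
plan(*T)
```

```text
r 0.10171171859888371 0.10324727599312244 th 50.13596940232842
t 6.3333 tcp [0.5185 0.0257 0.2141] yaw 128.7 gap 0.0147 F [ 2.1 -0.1 -6.5] j [-0.11  0.21 -0.13  1.23  0.    0.79]
(np.float64(0.5131), np.float64(0.0327), np.float64(0.2141), 124) -> [ 0.88  0.02 -0.  ] [0.1 0.1 4.7]
(np.float64(0.5097), np.float64(0.041), np.float64(0.2141), 119) -> [ 1.75  0.27 -0.  ] [0.1 0.1 9.7]
(np.float64(0.507), np.float64(0.0496), np.float64(0.2141), 114) -> [ 2.59  0.6  -0.  ] [ 0.1  0.1 14.7]
(np.float64(0.505), np.float64(0.0584), np.float64(0.2141), 109) -> [ 3.4   0.99 -0.  ] [ 0.1  0.1 19.7]
(np.float64(0.5038), np.float64(0.0673), np.float64(0.2141), 104) -> [ 4.17  1.45 -0.  ] [ 0.1  0.1 24.7]
(np.float64(0.5035), np.float64(0.0763), np.float64(0.2141), 99) -> [ 4.89  1.99 -0.  ] [ 0.1  0.  29.7]
(np.float64(0.5038), np.float64(0.0853), np.float64(0.2141), 94) -> [ 5.57  2.58 -0.  ] [ 0.1  0.  34.7]
(np.float64(0.505), np.float64(0.0943), np.float64(0.2141), 89) -> [ 6.2   3.23 -0.  ] [ 0.1  0.  39.7]
(np.float64(0.507), np.float64(0.103), np.float64(0.2141), 84) -> [ 6.76  3.93 -0.  ] [ 0.1  0.  44.7]
(np.float64(0.5097), np.float64(0.1116), np.float64(0.2141), 79) -> [ 7.26  4.68 -0.  ] [ 0.1  0.  49.7]
(np.float64(0.5131), np.float64(0.12), np.float64(0.2141), 74) -> [ 7.7   5.47 -0.  ] [ 0.1  0.  54.7]
(np.float64(0.5173), np.float64(0.1279), np.float64(0.2141), 69) -> [ 8.06  6.29 -0.  ] [ 0.1  0.  59.7]
(np.float64(0.5221), np.float64(0.1355), np.float64(0.2141), 64) -> [8.35 7.14 0.  ] [ 0.1  0.  64.7]
(np.float64(0.5276), np.float64(0.1427), np.float64(0.2141), 59) -> [8.57 8.02 0.  ] [ 0.1  0.  69.7]
```

send_rows(
  series=[0.9,0.05,0,0,0,5,0,1.75,0.27,0,0,0,10,0,2.6,0.6,0,0,0,15,0,3.4,1.0,0,0,0,20,0,4.15,1.45,0,0,0,25,0,4.9,2.0,0,0,0,30,0,5.55,2.6,0,0,0,35,0,6.2,3.2,0,0,0,40,0,6.75,3.9,0,0,0,45,0,7.25,4.7,0,0,0,50,0],
)

```text
clock: 7.17
tcp_pos: [0.5098, 0.1119, 0.2141]
orientation: [0.001, 0.773, 0.634, 0.001]
wrist_force: [2.5, -2.6, -6.2]
finger_gap: 0.0148
```

send_rows(
  series=[0.9,0.15,0,0,0,5,0,1.75,0.45,0,0,0,10,0,2.6,0.8,0,0,0,15,0,3.4,1.2,0,0,0,20,0,3.4,1.2,0,0,0,20,0,3.4,1.2,0,0,0,20,0.35,3.4,1.2,0,0,0,20,0.35,3.4,1.2,0,0,0,20,0.35,3.4,1.2,-2,0,0,20,0.35,3.4,1.2,-5,0,0,20,0.35],
)

```text
clock: 8.0
tcp_pos: [0.5257, 0.1414, 0.2622]
orientation: [-0.001, 0.871, 0.492, -0.002]
wrist_force: [1.6, 0.5, 0.6]
finger_gap: 0.0297
```

Run:
```python
from h import *
s=get_state()
H=np.array([.6067,.0763]);d=s["tcp_pos"][:2]-H; print("r",np.hypot(*d))
plan((.52,.10,.34,70),(.632,-.017,.34,90),(.632,-.017,.34,-90))
```

```text
r 0.10391388000447005
t 8.0 tcp [0.5257 0.1414 0.2622] yaw 58.9 gap 0.0297 F [1.6 0.5 0.6] j [0.12 0.25 0.04 1.36 0.   2.23]
(0.52, 0.1, 0.34, 70) -> [-3.87  1.62 -7.78] [ -0.2   0.1 -11.1]
(0.632, -0.017, 0.34, 90) -> [-8.11 17.25 -7.83] [ -0.3   0.1 -31.1]
(0.632, -0.017, 0.34, -90) -> [-8.11 17.25 -7.83] [1.000e-01 3.000e-01 1.489e+02]
```

send_rows(
  series=[0,0,-4,0,0,0,0.4,0,0,-6,0,0,0,0.4,-2,4,-6,0,0,-6,0.4,-4,8,-6,0,0,-12,0.4,-6,12,-6,0,0,-18,0.4,-7.5,15,-6,0,0,-24,0.4,-8.1,17.2,-6,0,0,-30,0.4,-8.1,17.2,-6,0,0,-30,0.4],
)

```text
clock: 8.67
tcp_pos: [0.6354, -0.0213, 0.3227]
orientation: [0.001, 0.714, 0.7, -0.0]
wrist_force: [-1.2, 0.1, 0.0]
finger_gap: 0.0342
```

Run:
```python
from h import *
plan((.632,-.017,.23,89),(.632,-.017,.170,89))
t=read_camera("top");s=read_camera("side")
P=(.632,-.017,.197); print("tab",proj("top",P),proj("side",P))
a=cv2.resize(t[130:230,330:430],None,fx=4,fy=4,interpolation=cv2.INTER_CUBIC)
b=cv2.resize(s[80:200,280:380],None,fx=4,fy=4,interpolation=cv2.INTER_CUBIC)
h=max(a.shape[0],b.shape[0])
cv=np.zeros((h,a.shape[1]+b.shape[1],3),np.uint8);cv[:a.shape[0],:a.shape[1]]=a;cv[:b.shape[0],a.shape[1]:]=b
cv2.imwrite("pics/tab.png",cv)
```

```text
t 8.6667 tcp [ 0.6354 -0.0213  0.3227] yaw 88.9 gap 0.0342 F [-1.2  0.1  0. ] j [-0.16  0.44  0.46  1.58 -0.    1.43]
(0.632, -0.017, 0.23, 89) -> [ 0.43 -0.36  9.27] [ 0.1  0.1 -0.1]
(0.632, -0.017, 0.17, 89) -> [ 0.44 -0.36 15.27] [ 0.1  0.1 -0.1]
tab [[393.37986678 173.00049395]] [[330.26105912 157.57410718]]
```

View pics/tab.png

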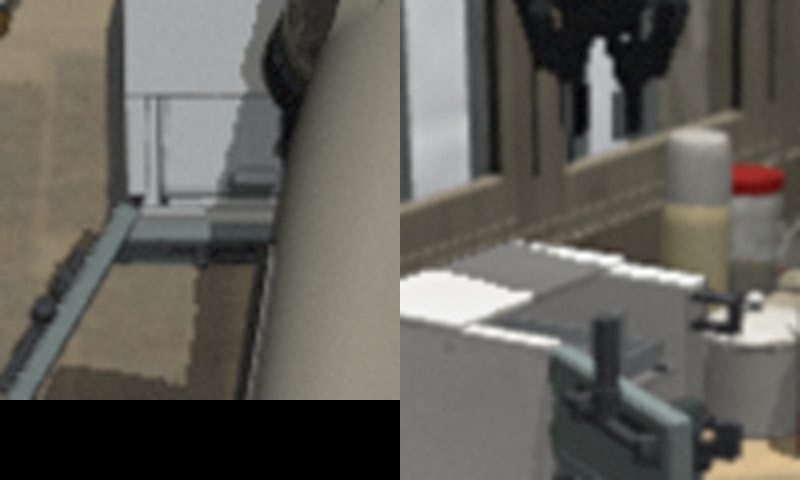

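The picture shows the leaf open by about 120° (top crop (130,210) to (20,390)). The tab lies at about (253,173) in the top crop, as predicted. I go down to it.

send_rows(
  series=[0.43,-0.36,4,0,0,0,0.4,0.43,-0.36,8,0,0,0,0.4,0.43,-0.36,11,0,0,0,0.4,0.43,-0.36,13.5,0,0,0,0.4,0.43,-0.36,15.2,0,0,0,0.4,0.43,-0.36,15.2,0,0,0,0,0.43,-0.36,15.2,0,0,0,0,0.43,-0.36,15.2,0,0,0,0,0.43,-0.36,15.2,0,0,0,0,0.43,-0.36,15.2,0,0,0,0],
  newtons=40,
)

```text
clock: 9.6
tcp_pos: [0.6288, -0.0107, 0.1721]
orientation: [-0.001, 0.713, 0.701, 0.0]
wrist_force: [-1.0, 6.2, -8.6]
finger_gap: 0.0111
```

Run:
```python
from h import *
s=get_state();p=s["tcp_pos"]
plan((p[0]-.126,p[1]+.0024,p[2],89))
```

```text
t 9.6 tcp [ 0.6288 -0.0107  0.1721] yaw 89.0 gap 0.0111 F [-1.   6.2 -8.6] j [-0.15  0.44  0.09  1.22  0.    1.44]
(np.float64(0.5027576899782529), np.float64(-0.008312371745461563), np.float64(0.1720682118540169), 89) -> [ 1.00e-02 -1.26e+01  1.00e-02] [-0.1 -0.1 -0. ]
```

send_rows(
  series=[0,-1.3,0,0,0,0,0,0,-2.8,0,0,0,0,0,0,-4.3,0,0,0,0,0,0,-5.8,0,0,0,0,0,0,-7.3,0,0,0,0,0,0,-8.8,0,0,0,0,0,0,-10.3,0,0,0,0,0,0,-11.6,0,0,0,0,0,0,-12.5,0,0,0,0,0,0,-12.6,0,0,0,0,0],
)

```text
clock: 10.43
tcp_pos: [0.5096, -0.0093, 0.1723]
orientation: [0.004, 0.714, 0.7, 0.006]
wrist_force: [23.8, 5.2, -29.9]
finger_gap: 0.0111
```

send_rows(
  series=[0,0,0,0,0,0,0,0,0,0,0,0,0,0,0,0,0,0,0,0,0.35,0,0,0,0,0,0,0.35,0,0,-2,0,0,0,0.35,0,0,-5,0,0,0,0.35,0,0,-9,0,0,0,0.35,0,0,-13,0,0,0,0.6,0,0,-17,0,0,0,1,0,0,-17,0,0,0,1],
)

```text
clock: 11.27
tcp_pos: [0.5061, -0.0106, 0.3523]
orientation: [0.007, 0.714, 0.7, 0.004]
wrist_force: [0.8, -0.4, 1.0]
finger_gap: 0.0654
```

Run:
```python
from h import *
plan((.458,.299,.25,76),(.458,.299,.25,166))
cv2.imwrite("pics/out.png",read_camera("side"))
```

```text
t 11.2667 tcp [ 0.5061 -0.0106  0.3523] yaw 88.8 gap 0.0654 F [ 0.8 -0.4  1. ] j [-0.18  0.16  0.14  1.54 -0.    1.41]
(0.458, 0.299, 0.25, 76) -> [30.9  -5.6  10.03] [ 0.9  0.1 12.8]
(0.458, 0.299, 0.25, 166) -> [30.9  -5.6  10.03] [  0.6   0.8 -77.2]
```

send_rows(
  series=[3,-0.5,0,0,0,-7,1,6,-1,0,0,0,-14,1,9,-1.6,0,0,0,-21,1,12,-2.2,0,0,0,-28,1,15,-2.8,0,0,0,-35,1,18,-3.3,0,0,0,-42,1,21,-3.8,0,0,0,-49,1,24,-4.4,2,0,0,-56,1,27,-5,4,0,0,-63,1,30,-5.5,6,0,0,-70,1],
)

```text
clock: 12.15
tcp_pos: [0.4541, 0.2926, 0.2822]
orientation: [0.001, 0.18, 0.984, 0.0]
wrist_force: [0.3, -1.0, -0.1]
finger_gap: 0.0855
```

Run:
```python
from h import *
for i in range(4): silhouettes("side","meter_center")
plan((.458,.299,.12,165.6))
t=read_camera("top");s=read_camera("side")
for c in("top","side"):
  for d in silhouettes(c,"meter_center"):
    m=d["pixels"]; c0=cv2.findContours(m.astype(np.uint8),0,1)[0]; k=max(c0,key=len).reshape(-1,2).astype(float)
    r=cv2.minAreaRect((onz(c,k,.012)[:,:2]*1000).astype(np.float32)); print(c,round(d["p"],2),np.round(r[0]),np.round(r[1]),r[2])
a=cv2.resize(t[150:270,260:430],None,fx=2.3,fy=2.3,interpolation=cv2.INTER_CUBIC)
b=cv2.resize(s[130:300,240:410],None,fx=2.3,fy=2.3,interpolation=cv2.INTER_CUBIC)
h=max(a.shape[0],b.shape[0])
cv=np.zeros((h,a.shape[1]+b.shape[1],3),np.uint8);cv[:a.shape[0],:a.shape[1]]=a;cv[:b.shape[0],a.shape[1]:]=b
cv2.imwrite("pics/met.png",cv)
```

```text
t 12.35 tcp [0.4536 0.2916 0.2817] yaw 158.9 gap 0.0852 F [-0.2 -0.6 -0.9] j [ 0.42  0.23  0.06  1.4  -0.    0.79]
(0.458, 0.299, 0.12, 165.6) -> [-0.14  0.87 16.16] [-0.1  0.  -6.7]
top 0.91 [330.  94.] [51. 89.] 67.88114929199219
top 0.8 [444. 160.] [50. 87.] 55.2887077331543
top 0.65 [419. 475.] [29. 33.] 0.5993718504905701
side 0.94 [437. 167.] [ 61. 116.] 53.98066711425781
side 0.91 [451. 308.] [ 63. 102.] 76.85587310791016
side 0.8 [325. 227.] [ 65. 100.] 73.10260772705078
side 0.74 [327. 102.] [ 67. 104.] 69.29026794433594
```

View pics/met.png

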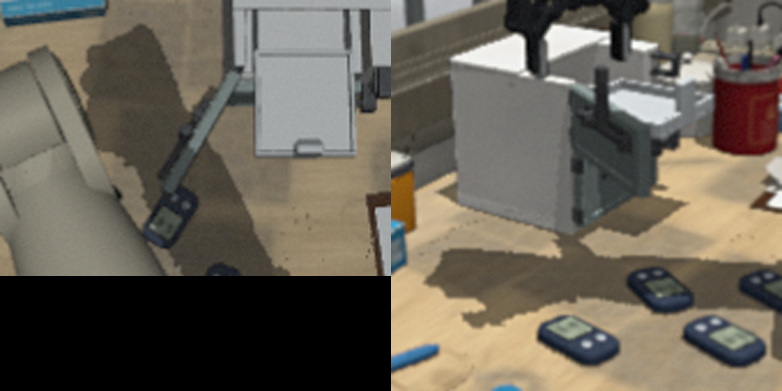

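The tray stands fully out (top crop (258,52)–(354,152)), and all four meters are undisturbed. I lower to a close hover over the target meter.

send_rows(
  series=[-0.1,0.8,4,0,0,-6.7,1,-0.1,0.8,8,0,0,-6.7,1,-0.1,0.8,12,0,0,-6.7,1,-0.1,0.8,16,0,0,-6.7,1,-0.1,0.8,19,0,0,-6.7,1,-0.1,0.8,22,0,0,-6.7,1,-0.1,0.8,23,0,0,-6.7,1,-0.1,0.8,23,0,0,-6.7,1],
)

```text
clock: 13.22
tcp_pos: [0.4567, 0.2968, 0.0499]
orientation: [-0.002, 0.126, 0.992, -0.001]
wrist_force: [-0.4, -0.8, -0.2]
finger_gap: 0.0854
```

Run:
```python
from h import *
plan((.458,.299,.002,165.6))
s=read_camera("side")
P=lambda x,y:(260+x/2.3,150+y/2.3)
print("tray corners z.160",onz("top",[P(258,52),P(352,52),P(354,154),P(257,154)],.160).round(3),"tab",onz("top",[P(309,144)],.197))
cv2.imwrite("pics/hov.png",cv2.resize(s[180:310,250:420],None,fx=4,fy=4,interpolation=cv2.INTER_CUBIC))
```

```text
t 13.2167 tcp [0.4567 0.2968 0.0499] yaw 165.5 gap 0.0854 F [-0.4 -0.8 -0.2] j [ 0.43  0.38 -0.32  0.87 -0.    0.68]
(0.458, 0.299, 0.002, 165.6) -> [-0.08  0.26  4.78] [-0.2 -0.2 -0.1]
tray corners z.160 [[ 0.643  0.041  0.16 ]
 [ 0.641 -0.082  0.16 ]
 [ 0.506 -0.079  0.16 ]
 [ 0.508  0.047  0.16 ]] tab [[ 0.51448637 -0.0151235   0.197     ]]
```

View pics/hov.png

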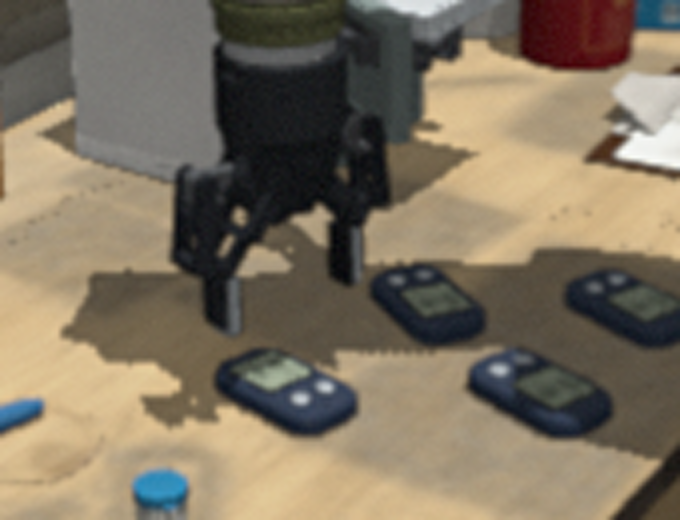

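The fingers straddle the target meter (tips at (225,325) and (345,275), meter at (287,390)). The neighbours are clear, so I go down and grip.

send_rows(
  series=[0,0.2,1.5,0,0,0,0.9,0,0.2,3,0,0,0,0.85,0,0.2,4,0,0,0,0.85,0,0.2,4.7,0,0,0,0.8,0,0.2,4.7,0,0,0,0.7,0,0.2,4.7,0,0,0,0.5,0,0.2,4.7,0,0,0,0.5,0,0.2,4.7,0,0,0,0.4,0,0.2,4.7,0,0,0,0.4,0,0.2,4.7,0,0,0,0.4],
  newtons=30,
)

```text
clock: 14.1
tcp_pos: [0.4594, 0.3008, 0.0059]
orientation: [0.001, 0.125, 0.992, 0.0]
wrist_force: [-0.4, -0.9, 6.4]
finger_gap: 0.0495
```

send_rows(
  series=[0,0,-0.5,0,0,0,0.4,0,0,-1.5,0,0,0,0.4,0,0,-4,0,0,0,0.4,0,0,-8,0,0,0,0.4,0,0,-12,0,0,0,0.4,0,0,-16,0,0,0,0.4,0,0,-20,0,0,0,0.4,0,0,-24,0,0,0,0.4,0,0,-27,0,0,0,0.4,0,0,-28,0,0,0,0.4],
)

```text
clock: 14.93
tcp_pos: [0.4598, 0.3011, 0.2912]
orientation: [0.004, 0.125, 0.992, 0.002]
wrist_force: [1.4, 0.2, 0.1]
finger_gap: 0.0492
```

Run:
```python
from h import *
plan((.576,-.016,.28,179))
s=read_camera("side")
cv2.imwrite("pics/held.png",cv2.resize(s[80:310,230:430],None,fx=2.5,fy=2.5,interpolation=cv2.INTER_CUBIC))
```

```text
t 14.9333 tcp [0.4598 0.3011 0.2912] yaw 165.6 gap 0.0492 F [1.4 0.2 0.1] j [ 0.43  0.25  0.1   1.42 -0.    0.69]
(0.576, -0.016, 0.28, 179) -> [-19.14 -27.83   1.1 ] [  0.3   0.4 -13.4]
```

View pics/held.png

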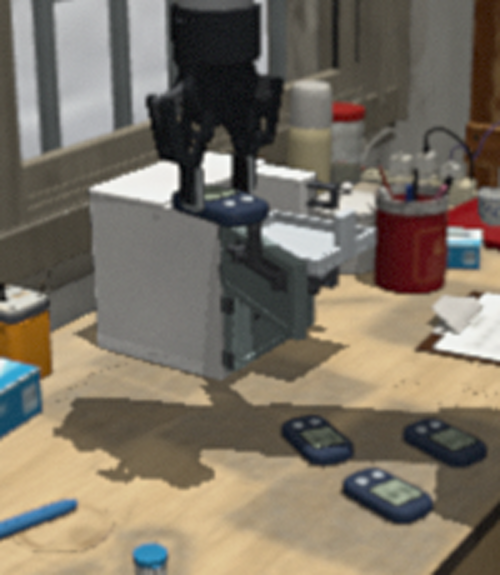

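The meter is held flat at (220,205) in the crop, and the other three are untouched. I carry it over the tray.

send_rows(
  series=[-1,-1.5,0,0,0,-1,0.4,-3,-4.5,0,0,0,-2,0.4,-5.2,-7.5,0,0,0,-4,0.4,-7.5,-11,0,0,0,-6,0.4,-9.9,-14.4,0,0,0,-8,0.4,-12.2,-17.8,0,0,0,-9,0.4,-14.6,-21.2,0,0,0,-10,0.4,-16.8,-24.4,0,0,0,-12,0.4,-18.4,-26.8,0,0,0,-13,0.4,-19.1,-27.8,0,0,0,-13.4,0.4],
)

```text
clock: 15.82
tcp_pos: [0.5745, -0.0203, 0.2824]
orientation: [-0.002, 0.01, 1.0, -0.0]
wrist_force: [-0.9, 0.7, -1.2]
finger_gap: 0.0496
```

send_rows(
  series=[0,0,0,0,0,0,0.4,0,0,0,0,0,0,0.4],
)

```text
clock: 15.98
tcp_pos: [0.5735, -0.0169, 0.283]
orientation: [-0.002, 0.01, 1.0, 0.0]
wrist_force: [1.1, 0.4, -0.8]
finger_gap: 0.0495
```

Run:
```python
from h import *
plan((.575,-.016,.155,179))
```

```text
t 15.9833 tcp [ 0.5735 -0.0169  0.283 ] yaw 178.9 gap 0.0495 F [ 1.1  0.4 -0.8] j [-0.17  0.31  0.16  1.43  0.   -0.15]
(0.575, -0.016, 0.155, 179) -> [-0.19  0.08 12.8 ] [ 0.  -0.2 -0.1]
```

send_rows(
  series=[0,0,3,0,0,0,0.4,0,0,6,0,0,0,0.4,0,0,9,0,0,0,0.4,0,0,11,0,0,0,0.4,0,0,12,0,0,0,0.4,0,0,12.4,0,0,0,0.4,0,0,12.4,0,0,0,0.4,0,0,12.4,0,0,0,0.4],
)

```text
clock: 16.65
tcp_pos: [0.5749, -0.0159, 0.162]
orientation: [0.001, 0.008, 1.0, -0.0]
wrist_force: [-0.1, 0.0, -0.7]
finger_gap: 0.0497
```

send_rows(
  series=[0,0,0.2,0,0,0,0.4,0,0,0.4,0,0,0,0.4,0,0,0.5,0,0,0,0.4,0,0,0.5,0,0,0,0.4],
)

```text
clock: 16.98
tcp_pos: [0.5745, -0.0165, 0.1561]
orientation: [0.0, 0.009, 1.0, -0.0]
wrist_force: [-0.3, 0.1, -0.1]
finger_gap: 0.0493
```

send_rows(
  series=[0,0,0.1,0,0,0,0.4,0,0,0.2,0,0,0,0.4,0,0,0.3,0,0,0,0.4,0,0,0.3,0,0,0,0.4,0,0,0.3,0,0,0,0.4],
)

```text
clock: 17.4
tcp_pos: [0.5744, -0.0164, 0.1529]
orientation: [0.0, 0.009, 1.0, -0.0]
wrist_force: [-0.3, 0.3, 0.4]
finger_gap: 0.0496
```

send_rows(
  series=[0,0,0.1,0,0,0,0.4,0,0,0.2,0,0,0,0.4,0,0,0.2,0,0,0,0.4],
)

```text
clock: 17.65
tcp_pos: [0.5757, -0.0165, 0.1529]
orientation: [0.002, 0.009, 1.0, -0.0]
wrist_force: [-0.8, 0.8, 9.0]
finger_gap: 0.0492
```

The 9 N force shows the meter is on the floor, so I release and rise.

send_rows(
  series=[0,0,-0.1,0,0,0,0.6,0,0,-0.1,0,0,0,0.65,0,0,-0.1,0,0,0,0.75,0,0,-0.1,0,0,0,0.75,0,0,-0.1,0,0,0,0.75,0,0,-1.5,0,0,0,0.75,0,0,-4,0,0,0,0.75,0,0,-8,0,0,0,0.75,0,0,-12,0,0,0,0.75,0,0,-15,0,0,0,0.4],
)

```text
clock: 18.48
tcp_pos: [0.5745, -0.0164, 0.3038]
orientation: [0.001, 0.009, 1.0, -0.0]
wrist_force: [1.6, -0.6, -0.1]
finger_gap: 0.0535
```

Run:
```python
from h import *
plan((.508,-.016,.3,89))
s=read_camera("side");t=read_camera("top")
a=cv2.resize(t[130:250,310:430],None,fx=3.2,fy=3.2,interpolation=cv2.INTER_CUBIC)
b=cv2.resize(s[100:220,280:400],None,fx=3.2,fy=3.2,interpolation=cv2.INTER_CUBIC)
cv2.imwrite("pics/placed.png",np.hstack([a,b]))
```

```text
t 18.4833 tcp [ 0.5745 -0.0164  0.3038] yaw 179.0 gap 0.0535 F [ 1.6 -0.6 -0.1] j [-0.17  0.3   0.21  1.47 -0.   -0.15]
(0.508, -0.016, 0.3, 89) -> [ 6.65 -0.08  0.37] [ 0.1  0.1 90. ]
```

View pics/placed.png

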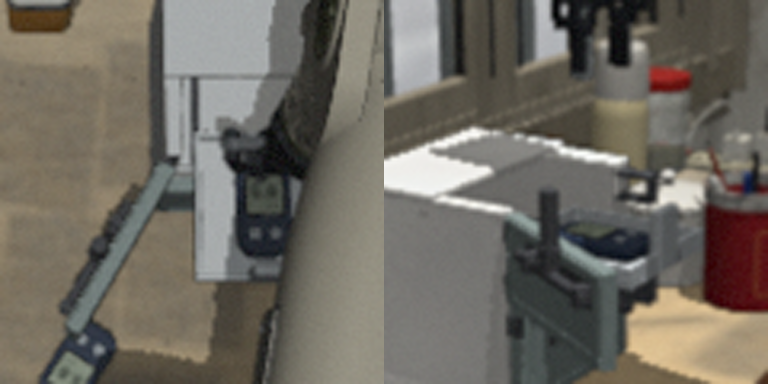

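The meter lies flat inside the tray (top crop (262,215)), and the leaf is still open. I close the fingers, go in front of the tab and push.

send_rows(
  series=[3.5,0,0,0,0,0,0,7,0,0,0,0,0,0,10.5,0,0,0,0,0,0,11.4,0,3,0,0,0,0,11.4,0,7,0,0,0,0,11.4,0,10,0,0,0,0,11.4,0,12,0,0,0,0,11.4,0,12.9,0,0,0,0,11.4,0,12.9,0,0,0,0],
)

```text
clock: 19.33
tcp_pos: [0.4584, -0.014, 0.1694]
orientation: [-0.003, 0.009, 1.0, 0.0]
wrist_force: [0.2, 0.3, -0.4]
finger_gap: 0.0
```

send_rows(
  series=[-1,0,0,0,0,0,0,-2,0,0,0,0,0,0,-3,0,0,0,0,0,0,-4,0,0,0,0,0,0,-5,0,0,0,0,0,0,-6,0,0,0,0,0,0,-7.1,0,0,0,0,0,0,-8.2,0,0,0,0,0,0,-9.2,0,0,0,0,0,0,-10.2,0,0,0,0,0,0],
)

```text
clock: 20.17
tcp_pos: [0.5635, -0.016, 0.1718]
orientation: [-0.0, 0.009, 1.0, 0.0]
wrist_force: [-1.8, 0.7, 0.6]
finger_gap: -0.0003
```

send_rows(
  series=[-0.8,0,0,0,0,0,0,-1.6,0,0,0,0,0,0,-2.4,0,0,0,0,0,0,-3.2,0,0,0,0,0,0,-3.8,0,0,0,0,0,0,-4.3,0,0,0,0,0,0,-4.8,0,0,0,0,0,0,-4.8,0,0,0,0,0,0],
)

```text
clock: 20.83
tcp_pos: [0.6115, -0.0173, 0.1718]
orientation: [0.001, 0.009, 1.0, -0.0]
wrist_force: [-0.2, -0.8, 0.1]
finger_gap: -0.0001
```

send_rows(
  series=[-0.3,0,0,0,0,0,0,-0.6,0,0,0,0,0,0,-0.6,0,0,0,0,0,0],
)

```text
clock: 21.08
tcp_pos: [0.6168, -0.0173, 0.1719]
orientation: [0.0, 0.009, 1.0, -0.0]
wrist_force: [-0.2, 0.2, -0.6]
finger_gap: -0.0
```

send_rows(
  series=[-0.3,0,0,0,0,0,0,-0.6,0,0,0,0,0,0,-0.6,0,0,0,0,0,0],
)

```text
clock: 21.33
tcp_pos: [0.6175, -0.0173, 0.1719]
orientation: [-0.005, 0.009, 1.0, -0.0]
wrist_force: [-15.4, -1.4, 9.0]
finger_gap: -0.0001
```

The force rose to 15 N at x = 0.6175, so the tray is at its home stop. I back off and retreat.

send_rows(
  series=[1,0,0,0,0,0,0,3.5,0,0,0,0,0,0,6,0,0,0,0,0,0,6,0,-4,0,0,0,0,6,0,-8,0,0,0,0,6,0,-12,0,0,0,0,9,4,-12,0,0,0,0,12,8,-12,0,0,0,0,15,12,-12,0,0,0,0,17,16,-12,0,0,0,0],
)

```text
clock: 22.17
tcp_pos: [0.4678, 0.1222, 0.2927]
orientation: [0.001, 0.01, 1.0, 0.0]
wrist_force: [1.4, 1.5, -0.0]
finger_gap: 0.0001
```

Run:
```python
from h import *
plan((.42,.15,.3,179))
s=read_camera("side");t=read_camera("top")
a=cv2.resize(t[110:230,310:440],None,fx=3,fy=3,interpolation=cv2.INTER_CUBIC)
b=cv2.resize(s[100:220,270:400],None,fx=3,fy=3,interpolation=cv2.INTER_CUBIC)
cv2.imwrite("pics/end.png",np.hstack([a,b]))
for c,l in (("top","tray_tab"),("top","lancet_pen"),("top","strip_vial"),("side","strip_vial"),("side","lancet_pen")):
  for d in silhouettes(c,l): 
    ys,xs=np.nonzero(d["pixels"]); print(c,l,round(d["p"],2),d["box"],xs.mean().round(1),ys.mean().round(1))
```

```text
t 22.1667 tcp [0.4678 0.1222 0.2927] yaw 178.9 gap 0.0001 F [ 1.4  1.5 -0. ] j [ 0.09  0.12 -0.05  1.4  -0.    0.11]
(0.42, 0.15, 0.3, 179) -> [ 4.83  2.69 -0.74] [ 0.   0.1 -0.1]
top tray_tab 0.83 [367.6, 154.7, 44.4, 20.5] 394.5 166.1
top lancet_pen 0.42 [234.9, 197.1, 29.6, 12.5] 247.6 201.6
top strip_vial 0.47 [231.1, 244.9, 10.8, 14.4] 235.7 252.3
side strip_vial 0.77 [283.8, 297.5, 16.7, 29.7] 289.8 310.1
side lancet_pen 0.49 [222.2, 280.9, 37.6, 17.2] 240.9 287.4
```

View pics/end.png

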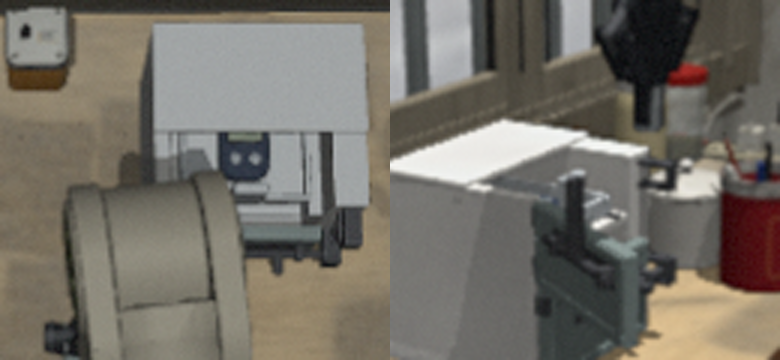

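send_rows(
  series=[1.5,-3,-3,0,0,0,0,3,-7,-6,0,0,0,0,4,-11,-9,0,0,0,0,5,-15,-9,0,0,0,0,6,-19,-9,0,0,0,0,7,-23,-9,0,0,0,0,8,-27,-9,0,0,0,0,9,-31,-9,0,0,0,0,10,-35,-9,0,0,0,0,11,-39,-9,0,0,0,0],
)

```text
clock: 23.35
tcp_pos: [0.3549, -0.2536, 0.3819]
orientation: [0.0, 0.01, 1.0, -0.0]
wrist_force: [1.8, -0.8, 0.4]
finger_gap: -0.0
```

send_rows(
  series=[1,-4,0,0,0,0,0,2,-8,0,0,0,0,0,3,-12,0,0,0,0,0,4,-16,0,0,0,0,0,4,-16,0,0,0,0,0,4,-16,0,0,0,0,0],
)

```text
clock: 23.85
tcp_pos: [0.3116, -0.4128, 0.3801]
orientation: [-0.001, 0.012, 1.0, 0.001]
wrist_force: [-0.5, 1.3, -0.3]
finger_gap: -0.0001
```

Run:
```python
from h import *
plan()
s=read_camera("side");t=read_camera("top")
a=cv2.resize(t[110:230,310:440],None,fx=3,fy=3,interpolation=cv2.INTER_CUBIC)
b=cv2.resize(s[120:240,270:400],None,fx=3,fy=3,interpolation=cv2.INTER_CUBIC)
cv2.imwrite("pics/end2.png",np.hstack([a,b]))
for d in silhouettes("top","meter_center"):
  ys,xs=np.nonzero(d["pixels"]);print(d["p"],d["box"],onz("top",[(xs.mean(),ys.mean())],.165).round(3))
```

```text
t 23.85 tcp [ 0.3116 -0.4128  0.3801] yaw 178.6 gap -0.0001 F [-0.5  1.3 -0.3] j [-1.08  0.21  0.27  1.63 -0.   -1.06]
0.87 [301.5, 272.6, 21.2, 20.5] [[0.326 0.22  0.165]]
0.77 [320.0, 231.3, 27.7, 24.8] [[0.429 0.163 0.165]]
0.68 [343.7, 260.3, 19.8, 35.1] [[0.329 0.105 0.165]]
0.62 [382.2, 152.1, 16.2, 18.3] [[ 0.674 -0.015  0.165]]
0.31 [384.0, 190.2, 18.7, 7.9] [[ 0.573 -0.034  0.165]]
```

View pics/end2.png

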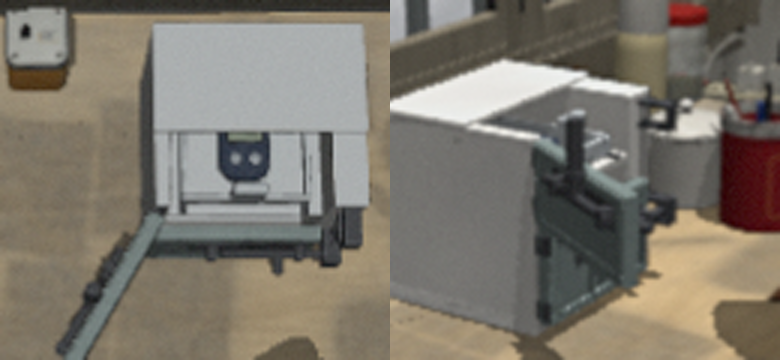

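The tab is back at its starting pixel (393,173). The meter lies flat in the tray, the upper leaf is wide open, and the lower door and its bolt look unchanged. Handing in.

```bash
python3 -c "
from workcell import *
print(hand_in())"
```

```text
the job is handed in; nothing more can be done
None
```

The job is handed in at about 24 s on the robot's clock, with the blood glucose meter put away in the cabinet; the hand-in gave no verdict.

**What I did:**
- I drew the upper bolt by about 33 mm and swung the upper half door open to about 120°.
- I pulled the tray to its stop, about 0.12 m out.
- I set the farthest of the four meters flat in the tray, pressing down until I felt 9 N, and let go.
- I pushed the tray in until it met its home stop at 15 N, then moved the arm clear.

**Last checks:**
- **Tray:** the tab is back at its starting pixel, about (393,173).
- **Meter:** it shows flat in the tray. Its front edge is at x ≈ 0.647 m against 0.653 m expected; its rear part is hidden under the roof, so I could not see it whole.
- **Doors:** the upper half is wide open, and the lower half looks shut. I judged the lower bolt only by eye, as unchanged.
- **Vial and pen:** the networks found both within 1 pixel of where they started.

No check failed. The two cameras differed by about 1 cm on where the meter lay on the table; I used the top camera's value, and the grip came out right.

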